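Drive a crooked bearing cup square and home with a drift

TASK

The bearing cup has been started crooked in the bore of the cylinder head. Take the drift out of its stand and push slowly and gently with its tip on the cup's rim, a little at a time and on alternate sides so that the cup never cocks far over, until it is felt to sit square on its seat all round; make sure by keeping a steady push of about 25 N on the seated rim for half a second, but never push or knock the cup with more than 35 N. Touch it only with the drift, put the drift back upright in its stand and leave the other things alone.

Things in the scene. Friction and masses are not known exactly. Their poses are not given: they have to be found in the camera images.
- head_face (a point): Cylinder head: aluminium block 92 x 92 x 46 mm on a dark 112 x 112 x 8 mm base plate, fixed. This point: on its bore's axis, level with the block's top face, 46 mm above the bench; z up, x, y along the block's sides. The bore is 55.6 mm wide; six sprung pads 2 to 8 mm below the face grip the cup. Its hard seat lies 20 to 24 mm below the face: it differs from head to head, hidden, to be found by feel.
- rod_top (a point): Top of the fixed steel piston rod, 14 mm thick, that stands upright on the bore's axis through the cup, up to 40 mm above the block's top face.
- cup_rim (a point): Bearing cup: loose plain steel ring round the rod, 54 mm outside, 38 mm inside, 28 mm high. This point: centre of its flat rim (upper face); z: the cup's axis, up. At the start it is about 12 mm deep in the bore, crooked by about 3 degrees, held by the pads. Home, its foot is on the seat and its rim 4 to 8 mm above the block's face.
- cup_foot (a point): Centre of the cup's lower face, 28 mm below cup_rim along its axis. The pads let the cup slide down under some 4 to 10 N; it stays where it is left. Pushed at one place of the rim, that side goes down and the far side hardly moves, so the cup tilts; past roughly 6 degrees it wedges in the bore and the force climbs. On the seat it is hard: coming down on it at 20 mm/s already knocks with 30 N or more.
- drift_grip (a point): Drift (punch) for driving the cup: steel, 137 mm long, about 0.25 kg, upright in its stand, tip down. Round tip 10 mm thick, 46 mm long; above it a square shank 18 x 18 mm, 80 mm long, to grasp; on top a round head 12 mm high. This point: on the axis in the shank, 95 mm above the tip's end, 42 mm below the top; z along the drift, up; x, y square to the shank's sides.
- drift_tip (a point): Centre of the flat end of the drift's tip (the end is 8 mm wide), on the drift's axis 95 mm below drift_grip.
- stand_hole0 (a point): Wooden stand of the drift, 75 x 75 x 50 mm, fixed. This point: centre of the mouth of its round hole, 13 mm wide and 36 mm deep, at the top face; z up. With the drift fully in, drift_grip is 59 mm above this point.
- end_cap_mid (a point): Bystander: machined square end cap, 56 x 56 x 18 mm, lying flat; this point: 6 mm above its underside.
- piston_mid (a point): Bystander: round white piston, 40 mm wide, 14 mm high, lying flat; this point: its centre.
- oiler_mid (a point): Bystander: oil bottle with a pointed spout, 50 mm wide, 152 mm high, standing; this point: half-way up on its axis.

How it is judged:
By the outcome, as a careful person would: the job done as asked, in the order asked, and still so for the second after the job is handed in, with the robot touching nothing.
It also fails if it takes over 67 s, if anything falls off the work surface, if the arm or the gripper's body presses on something with over 40 N, if the wrist force passes 120 N, or if a joint passes its speed limit or range.

ROBOT

A 6-joint arm with a two-finger parallel gripper is mounted at the origin on a cart in front of the work surface, level with it; the furniture and walls round the work are solid. World frame = base frame: x ahead of the robot, y to its left, z up, the work surface at z = 0. Lengths are in m, angles in rad, forces in N, time in s.
With the tool pointing down it reaches from about 0.3 to 0.775 m from the base axis. Payload 14.6 kg.
Tool frame: the origin (TCP) lies at the very end of the fingers, on their centre line; the grasp point (between the pads) lies 19 mm behind it; z points along the fingers, y is the line along which they close (so a half turn about z gives the same grasp; the last joint's range is limited). The gripper opens to 94 mm and grips with 3 to 60 N. Pads are 16 mm wide; open, the fingers measure 119 mm over their backs; the gripper's body (75 mm by 177 mm) begins 78 mm behind the grasp point.
Start: joints at [1.272, 0.3, 1.521, -0, 1.321, -0.067], TCP at [0.126, 0.535, 0.205] pointing down, gripper open.
Joint ranges: [-3.03, 3.03], [-0.79, 2.21], [0.23, 2.52], [-1.04, 4.18], [0, 3.07], [-2.55, 2.55]. Speed limits (rad/s): [2.22, 2.22, 2.57, 3.14, 3.14, 3.14].

INTERFACE

Orientations are given as [roll, pitch, yaw] about the fixed x, y, z axes, in that order (R = Rz(yaw) Ry(pitch) Rx(roll)).
In Python, from station import ctrl gives the robot as it stands.
- The arm moves only by the tool move_arm, never from a script. Its argument "increments" is a list of rows, each a list of 7 numbers: the opening, from 0 (shut) to 1 (fully open), then the shift along the tool's x, y, z in units of 50 mm (1.0 is 50 mm), then the turn, a rotation vector about the tool's x, y, z in rad. In form: [[claw, tx, ty, tz, rx, ry, rz], ...]. A call has 1 to 20 rows; each row shifts and turns the commanded pose from where the row before left it, along the tool's axes as they then stand; what a row does not reach is not made up. A row lasts 1/10 s, in which the tool goes at most 50 mm and 8.59 degrees, less where a joint would pass 70% of its speed; a pose out of reach is approached as far as the arm can. A call is refused whole if a number of a shift passes 1 or a number of a turn 0.15, either way. A call with a gripper value outside its range is refused whole. The fingers move at their own pace and stop on an object; "force" is the grip in N (left out, the last holds). Time passes only in rows, so rows that do not move let the fingers close. It gives the time, the measured TCP pose, the force, the opening and the grip force at its end, in the units of the state.
- ctrl.get_obs(): the state, without advancing time (a new reading comes with each control period).
- ctrl.camera(name): name is "scene" or "top"; returns a dict with "color" (384x512x3 uint8, blue, green, red), "K" (3x3 intrinsics, pixels), "pose" (4x4, takes a point from camera to world coordinates). Camera axes: x right, y down, z forward; pixel columns grow to the right and rows downward; lengths in m; the calibration is good to about 2 mm. A picture is of the moment at which its call begins. There is no depth.
- ctrl.hand_in(): hands the job in; it is judged then, once.
Trained networks look in a picture, given as the dict that the camera call returned (one of the last four; its "shot" number tells which), for a name from the list of things; names that differ only in an ending like _2 or _b are one class to them, and where a whole thing is asked for, a point or a joint stands for the part that bears it (a point fixed in the world has none). Each returns a list of dicts, best first, with "conf" (0 to 1); they miss things now and then, are a little off and sometimes report something else, mostly with a low value. They report only what shows in the picture. A call takes as long as a camera call.
- ctrl.cut_out(name, picture): "mask" (384x512 bool, what is visible of it) and "centre" ([row, column] in pixels, amid what is visible of it).
The state is a dict: "time_s": time; "qpos": joint angles; "joint_vel": joint speeds; "tau": joint torques, N m; "ee_pos": TCP position; "eef_rot": TCP orientation; "force": force on the tool from outside, world axes, zero at the start; "moment": the same for the moment, N m; "grip_width": finger opening in m; "grip_force": force on a finger pad.
Only numpy, scipy, OpenCV 4.12 (cv2) and the standard library are available. Lean on these libraries where they do the work, as an engineer would, in place of code of your own. Each camera call takes 0.05 s, during which the arm holds its last target. There are 200 camera calls.

## Working session

There is one attempt and no reset: what is moved stays moved. The work goes in short steps, Python scripts to look and compute and a tool call to move; the robot and the scene stay as the last step left them, time stands still between calls to the robot, and variables do not carry over. Pictures are saved under pics/ and viewed, at most 10 in all, crops included, and the job is handed in when it is done.

Besides the shell and the picture viewer there is one more tool, called after "Request:" by a JSON object that holds its "op" and its "data", one argument or row to a line. move_arm: Moves the arm, as the interface text tells. Its arguments: {"type":"object","properties":{"increments":{"type":"array","items":{"type":"array","items":{"type":"number"}}},"force":{"type":"number"}},"required":["increments"]}

```bash
mkdir -p pics; ls; python3 - <<'E'
from station import ctrl
import cv2,numpy as np
o=ctrl.get_obs();print(o)
for n in("scene","top"):
    p=ctrl.camera(n);cv2.imwrite(f"pics/{n}0.png",p["color"]);print(n,p["K"],p["pose"])
    for t in("head_face","rod_top","cup_rim","drift_grip","drift_tip","stand_hole0","end_cap_mid","piston_mid","oiler_mid"):
        r=ctrl.cut_out(t,p)
        for d in r[:2]: 
            ys,xs=np.where(d["mask"]);print(t,round(d["conf"],2),d["centre"],len(ys),xs.min() if len(xs) else 0,xs.max() if len(xs) else 0,ys.min() if len(xs) else 0,ys.max() if len(xs) else 0)
E
```

```text
pics
{'time_s': 0.0, 'qpos': array([ 1.27235969e+00,  3.00463334e-01,  1.52160262e+00,  3.02042942e-06,
        1.32068332e+00, -6.65674224e-02]), 'joint_vel': array([-0.00035613, -0.00055751, -0.0010928 , -0.00119991,  0.00182326,
       -0.00013354]), 'tau': array([ 8.45207651e-04, -5.31811273e+01, -3.52728724e+01,  7.08086975e-02,
        2.44824355e-02, -6.69562291e-05]), 'ee_pos': array([0.12629422, 0.53502854, 0.20488147]), 'eef_rot': array([-3.14043878e+00, -7.98558673e-05,  2.90972264e+00]), 'force': array([0.48327045, 0.08606055, 0.47452134]), 'moment': array([0.00663146, 0.00445362, 0.01617463]), 'grip_force': 0.0, 'grip_width': 0.09403504407228956}
scene [[378.84735431   0.         264.59707703]
 [  0.         378.84735431 191.44407894]
 [  0.           0.           1.        ]] [[-0.90506208 -0.19490752  0.37798635  0.23272951]
 [-0.42526471  0.4221834  -0.80056923  0.7004727 ]
 [-0.0035426  -0.88530912 -0.46498948  0.49492897]
 [ 0.          0.          0.          1.        ]]
head_face 0.75 [219.5, 292.2] 1615 261 323 191 240
rod_top 0.62 [221.5, 293.4] 1596 262 322 19
[... 715 characters left out ...]
61552e-01 -1.13788314e-03  8.69482015e-03 -1.50754519e-02]
 [-8.47493378e-03 -1.29203377e-01 -9.91581899e-01  1.26996747e+00]
 [ 0.00000000e+00  0.00000000e+00  0.00000000e+00  1.00000000e+00]]
head_face 0.93 [216.5, 265.3] 1640 242 295 187 240
rod_top 0.56 [211.0, 268.2] 1514 242 294 186 239
cup_rim 0.5 [206.2, 270.0] 234 259 279 200 221
drift_grip 0.69 [193.6, 362.5] 148 354 369 186 198
drift_grip 0.33 [132.0, 236.1] 387 227 246 121 145
stand_hole0 0.59 [195.6, 353.4] 857 339 374 179 212
end_cap_mid 0.81 [210.3, 161.8] 448 154 176 199 220
end_cap_mid 0.31 [214.1, 265.7] 1570 244 295 186 239
piston_mid 0.73 [233.2, 174.8] 165 166 180 228 242
oiler_mid 0.66 [132.8, 233.1] 403 226 246 121 145
```

```bash
python3 - <<'E'
import cv2
a=cv2.imread("pics/scene0.png")[110:260,170:340];cv2.imwrite("pics/s1.png",cv2.resize(a,None,fx=4,fy=4,interpolation=cv2.INTER_CUBIC)[:600])
a=cv2.imread("pics/top0.png")[110:250,215:385];cv2.imwrite("pics/t1.png",cv2.resize(a,None,fx=4,fy=4,interpolation=cv2.INTER_CUBIC))
E
```

```text
(no output)
```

View pics/s1.png

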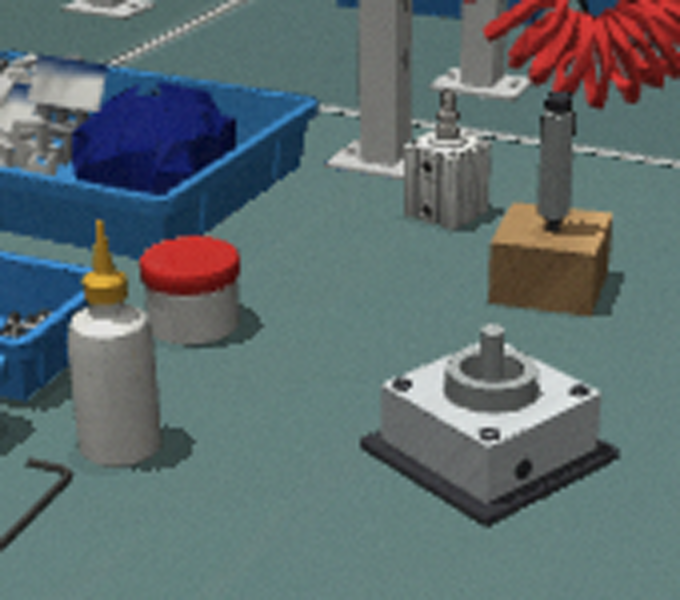

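View pics/t1.png

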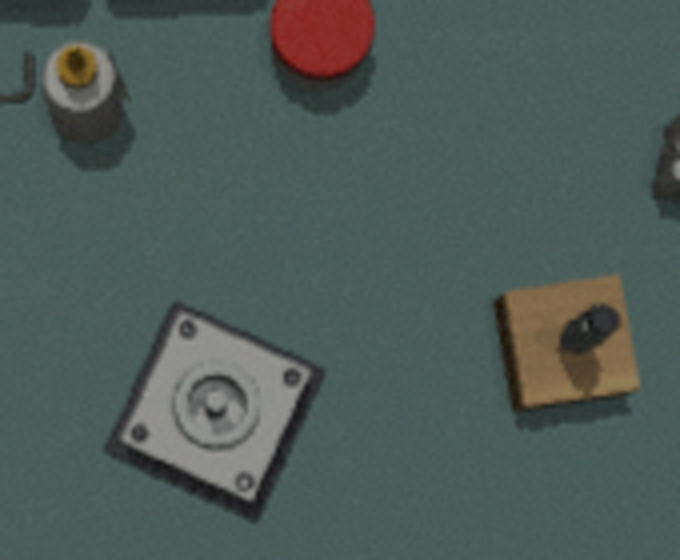

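The scene crop shows the head with the rod, and the cup standing proud of the bore at about (491,370). The drift is upright in the wooden stand at (555,160), and the oiler stands well clear on the left. The top crop shows the head at (216,400), turned by roughly 25°, and the drift head at (603,320) over the stand.

Next I'll fit the known shapes to both views.

```bash
cat > fit.py <<'E'
from station import ctrl
import cv2,numpy as np
from scipy.optimize import minimize
def box(w,z0,z1):
    return np.array([[sx*w/2,sy*w/2,z] for sx in(-1,1) for sy in(-1,1) for z in(z0,z1)])
def cyl(r,z0,z1):
    a=np.linspace(0,2*np.pi,24,endpoint=False)
    return np.vstack([np.c_[r*np.cos(a),r*np.sin(a),0*a+z] for z in(z0,z1)])
def proj(P,p):
    T=np.linalg.inv(p["pose"]);c=P@T[:3,:3].T+T[:3,3];u=c@np.asarray(p["K"]).T
    return u[:,:2]/u[:,2:]
S=4
def sil(parts,x,y,yaw,p):
    m=np.zeros((384*S,512*S),np.uint8);c,s=np.cos(yaw),np.sin(yaw)
    for P in parts:
        Q=P.copy();Q[:,0]=x+c*P[:,0]-s*P[:,1];Q[:,1]=y+s*P[:,0]+c*P[:,1]
        u=((proj(Q,p)+.5)*S-.5)
        cv2.fillConvexPoly(m,cv2.convexHull(np.round(u*16).astype(np.int32)),1,shift=4)
    return m
def up(m): return cv2.resize(m.astype(np.float32),None,fx=S,fy=S,interpolation=cv2.INTER_LINEAR)>.5
def fit(parts,x0,views):
    M=[(p,up(m)) for p,m in views]
    def cost(v): return sum(1-(lambda a,b:(a&b).sum()/(a|b).sum())(sil(parts,*v,p)>0,m) for p,m in M)
    x0=np.array(x0)
    r=minimize(cost,x0,method="Nelder-Mead",options=dict(initial_simplex=np.vstack([x0,x0+[.01,0,0],x0+[0,.01,0],x0+[0,0,.2]]),xatol=1e-4,fatol=1e-4))
    return r.x,r.fun
E
python3 - <<'E'
from fit import *
P={n:ctrl.camera(n) for n in("scene","top")}
def best(t,n): return ctrl.cut_out(t,P[n])[0]["mask"]
wood={}
for n in P:
    h=cv2.cvtColor(P[n]["color"],cv2.COLOR_BGR2HSV);wood[n]=((h[...,0]>8)&(h[...,0]<25)&(h[...,1]>90)).astype(np.uint8)
    b=best("stand_hole0",n).astype(np.uint8)
    wood[n]&=cv2.dilate(b,np.ones((7,7)))
    wood[n]=wood[n]
head=[box(.112,0,.008),box(.092,.008,.046),cyl(.027,.046,.062),cyl(.007,.046,.086)]
hm={n:best("head_face",n)|best("cup_rim",n)|best("rod_top",n) for n in P}
np.savez("m.npz",**{"h"+n:hm[n] for n in P},**{"w"+n:wood[n] for n in P})
dm={n:ctrl.cut_out("drift_grip",P[n])[0]["mask"] for n in P}
for vs in (("scene","top"),("scene",),("top",)):
    H=fit(head,[.37,-.03,-.4],[(P[n],hm[n]) for n in vs])
    W=fit([box(.075,0,.05)],[.40,-.25,.15],[(P[n],cv2.morphologyEx(wood[n],cv2.MORPH_CLOSE,np.ones((7,7)))) for n in vs])
    D=fit([box(.018,.06,.14),cyl(.0075,.139,.151)],[.4,-.25,.15],[(P[n],dm[n]) for n in vs])
    print(vs,H,W,D)
    if len(vs)==2:
        for n in P:
            im=cv2.resize(P[n]["color"],None,fx=4,fy=4,interpolation=cv2.INTER_CUBIC)
            for q,x in((head,H[0]),([box(.075,0,.05)],W[0]),([box(.018,.06,.14),cyl(.0075,.139,.151)],D[0])):
              for part in q:
                c,_=cv2.findContours(sil([part],*x,P[n]),cv2.RETR_EXTERNAL,cv2.CHAIN_APPROX_NONE);cv2.drawContours(im,c,-1,(0,255,0),1)
            im=im[500:1000,980:1340] if n=="scene" else im[680:1000,900:1540]
            cv2.imwrite(f"pics/o_{n}.png",im)
E
```

```text
('scene', 'top') (array([ 0.50349485, -0.03133801, -2.00283794]), np.float64(0.14041155213181944)) (array([ 0.4 , -0.25,  0.15]), np.float64(2.0)) (array([ 0.4 , -0.25,  0.15]), np.float64(2.0))
('scene',) (array([ 0.50670803, -0.03104289, -2.00332486]), np.float64(0.058526676611546646)) (array([ 0.4 , -0.25,  0.15]), np.float64(1.0)) (array([ 0.4 , -0.25,  0.15]), np.float64(1.0))
('top',) (array([ 0.5023796 , -0.03178146, -3.56769584]), np.float64(0.04990840908305394)) (array([ 0.4 , -0.25,  0.15]), np.float64(1.0)) (array([ 0.4 , -0.25,  0.15]), np.float64(1.0))
```

View pics/o_scene.png

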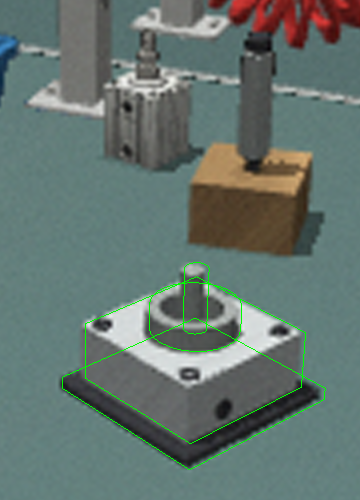

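View pics/o_top.png

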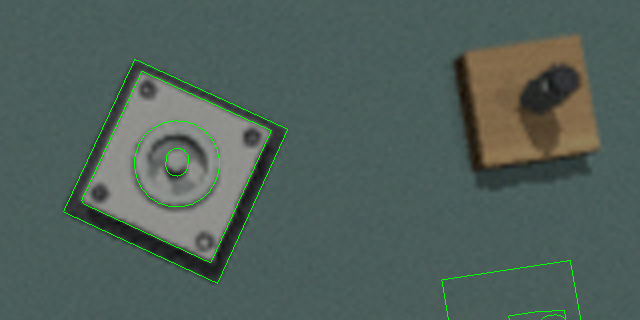

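The head fits well in both views, with its centre near (0.503, -0.031). The stand fit started too far off, so I'll refit it with a better starting point and a cleaner mask.

```bash
python3 - <<'E'
from fit import *
P={n:ctrl.camera(n) for n in("scene","top")}
x0=[.525,-.25,.15]
dp=[box(.018,.06,.14),cyl(.0075,.139,.151)]
wood={};dm={}
for n in P:
    h=cv2.cvtColor(P[n]["color"],cv2.COLOR_BGR2HSV);w=((h[...,0]>5)&(h[...,0]<28)&(h[...,1]>70)).astype(np.uint8)
    b=cv2.dilate(ctrl.cut_out("stand_hole0",P[n])[0]["mask"].astype(np.uint8),np.ones((5,5)))
    w=cv2.morphologyEx(w&b,cv2.MORPH_CLOSE,np.ones((5,5)))
    c,_=cv2.findContours(w,0,2);hull=cv2.convexHull(max(c,key=cv2.contourArea));w[:]=0;cv2.fillConvexPoly(w,hull,1)
    wood[n]=w;dm[n]=ctrl.cut_out("drift_grip",P[n])[0]["mask"]
res={}
for vs in (("scene","top"),("scene",),("top",)):
    W=fit([box(.075,0,.05)],x0,[(P[n],wood[n]) for n in vs])
    D=fit(dp,x0,[(P[n],dm[n]) for n in vs])
    print(vs,W,D)
    if len(vs)==2: R=(W,D)
out=[]
for n in P:
    im=cv2.resize(P[n]["color"],None,fx=4,fy=4,interpolation=cv2.INTER_CUBIC)
    for q,x in(([box(.075,0,.05)],R[0][0]),(dp,R[1][0])):
      for part in q:
        c,_=cv2.findContours(sil([part],*x,P[n]),cv2.RETR_EXTERNAL,cv2.CHAIN_APPROX_NONE);cv2.drawContours(im,c,-1,(0,255,0),1)
    im=im[500:780,1120:1340] if n=="scene" else im[680:960,1300:1540]
    out.append(im)
cv2.imwrite("pics/o2.png",cv2.resize(np.hstack(out),None,fx=1.7,fy=1.7))
E
```

```text
Traceback (most recent call last):
IndexError: list index out of range
```

```bash
cat > f2.py <<'E'
from fit import *
def get(n,ts):
    for _ in range(4):
        p=ctrl.camera(n);r=[ctrl.cut_out(t,p) for t in ts]
        if all(r): return p,[q[0]["mask"] for q in r]
    raise SystemExit("miss "+n)
x0=[.525,-.25,.15]
dp=[box(.018,.06,.14),cyl(.0075,.139,.151)]
P={};wood={};dm={}
for n in ("scene","top"):
    P[n],(b,dm[n])=get(n,("stand_hole0","drift_grip"))
    h=cv2.cvtColor(P[n]["color"],cv2.COLOR_BGR2HSV);w=((h[...,0]>5)&(h[...,0]<28)&(h[...,1]>70)).astype(np.uint8)
    w=cv2.morphologyEx(w&cv2.dilate(b.astype(np.uint8),np.ones((5,5))),cv2.MORPH_CLOSE,np.ones((5,5)))
    c,_=cv2.findContours(w,0,2);hull=cv2.convexHull(max(c,key=cv2.contourArea));w[:]=0;cv2.fillConvexPoly(w,hull,1)
    wood[n]=w
for vs in (("scene","top"),("scene",),("top",)):
    W=fit([box(.075,0,.05)],x0,[(P[n],wood[n]) for n in vs])
    D=fit(dp,x0,[(P[n],dm[n]) for n in vs])
    print(vs,W,D)
    if len(vs)==2: R=(W,D)
out=[]
for n in P:
    im=cv2.resize(P[n]["color"],None,fx=4,fy=4,interpolation=cv2.INTER_CUBIC)
    for q,x in(([box(.075,0,.05)],R[0][0]),(dp,R[1][0])):
      for part in q:
        c,_=cv2.findContours(sil([part],*x,P[n]),cv2.RETR_EXTERNAL,cv2.CHAIN_APPROX_NONE);cv2.drawContours(im,c,-1,(0,255,0),1)
    im=im[500:780,1120:1340] if n=="scene" else im[680:960,1300:1540]
    out.append(im)
cv2.imwrite("pics/o2.png",cv2.resize(np.hstack(out),None,fx=1.7,fy=1.7))
E
python3 f2.py
```

```text
('scene', 'top') (array([ 0.54683862, -0.26027628,  0.1519876 ]), np.float64(0.08982903452487268)) (array([ 0.54711947, -0.26030019, -0.01406869]), np.float64(0.36113639811521114))
('scene',) (array([ 0.54848683, -0.2605419 ,  0.1485189 ]), np.float64(0.03508341511285573)) (array([ 0.54551963, -0.25053462, -0.04385466]), np.float64(0.10826018455998199))
('top',) (array([ 0.54587647, -0.26053277,  0.1470919 ]), np.float64(0.03322508118910816)) (array([ 0.54552032, -0.26031718, -0.03995873]), np.float64(0.12915601023017897))
```

View pics/o2.png

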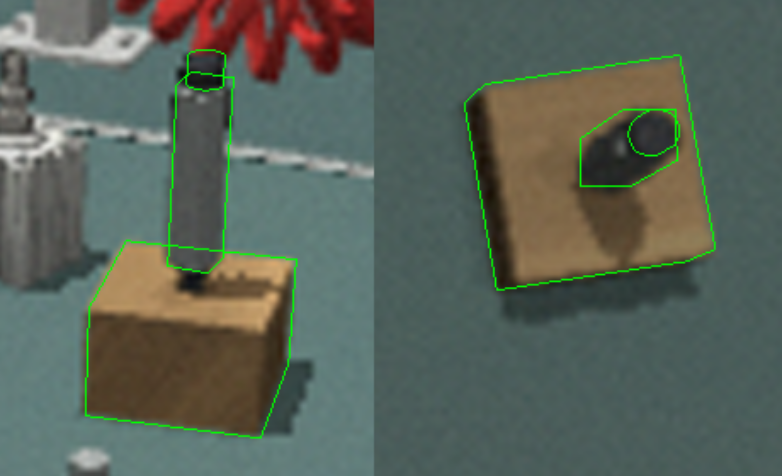

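Both stand outlines match, centre about (0.547, -0.260) with yaw 0.15. The drift stands at the hole, but the width fit leaves its yaw uncertain, so I'll check the shank's faces up close.

```bash
python3 - <<'E'
import cv2,numpy as np
a=cv2.imread("pics/scene0.png")
print(a[140:164:3,300:318].mean(2).round().astype(int))
t=cv2.imread("pics/top0.png")
b=np.hstack([cv2.resize(a[128:172,295:325],(360,528),interpolation=cv2.INTER_CUBIC),cv2.resize(t[180:204,348:376],(420,528),interpolation=cv2.INTER_CUBIC)])
b=np.clip(b.astype(float)*1.5,0,255).astype(np.uint8)
cv2.imwrite("pics/z.png",b)
E
```

```text
[[101 101 105 105 103  45  76  82  83  81  79  78  78  48 100 103 104 105]
 [109 105 101 105 105  60  76  80  81  84  81  79  75  37  99 105 103 102]
 [112 114 110 115  82  90  80  85  81  83  76  78  72 157 132 127 141 118]
 [113 114 113 112 113  85  85  81  81  81  78  77  81  91 114 114 115 110]
 [115 112 114 115  99  79  78  81  78  80  75  71  74 112 112 113 114 116]
 [114 111 113 114 101  79  80  78  82  79  73  73  78 112 114 114 112 117]
 [116 117 113 117  92  78  76  80  79  76  76  78  78 111 113 114 114 116]
 [139 136 138 131  93  78  81  81  81  76  75  73  89 114 116 112 113 115]]
```

View pics/z.png

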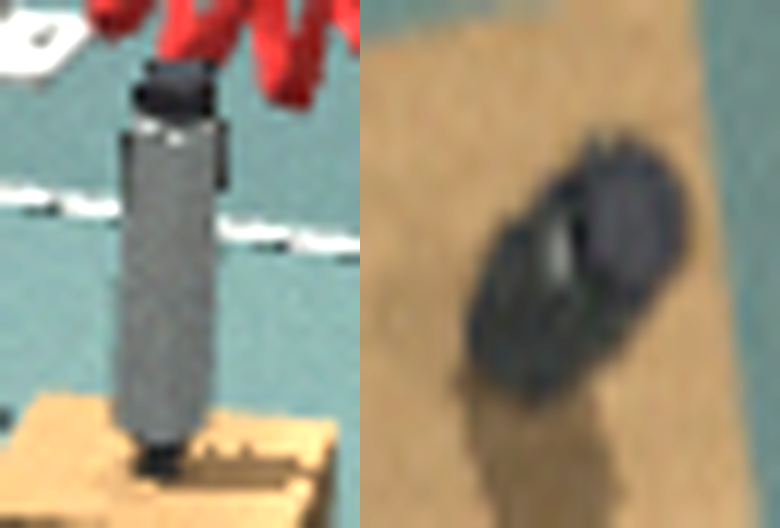

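```bash
python3 - <<'E'
import cv2,numpy as np
a=cv2.imread("pics/scene0.png");t=cv2.imread("pics/top0.png")
cv2.imwrite("pics/full.png",np.vstack([cv2.resize(t,(400,300)),cv2.resize(a,(400,300))]))
E
```

```text
(no output)
```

View pics/full.png

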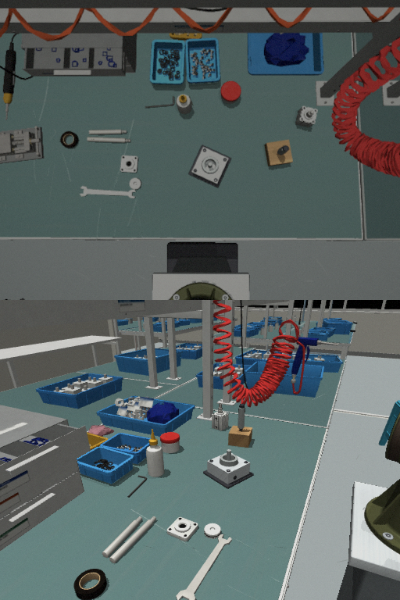

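The coil hangs to the right of the stand. I'll therefore close the fingers along world x, with yaw about 1.45, which keeps the wide gripper body clear of it.

Request:
{"op": "move_arm", "data": {
  "increments": [
    [1,-0.59,-0.68,-0.04,0,0,0],
    [1,-0.59,-0.68,-0.04,0,0,0],
    [1,-0.59,-0.68,-0.04,0,0,0],
    [1,-0.59,-0.68,-0.04,0,0,0],
    [1,-0.59,-0.68,-0.04,0,0,0],
    [1,-0.59,-0.68,-0.04,0,0,0],
    [1,-0.59,-0.68,-0.04,0,0,0],
    [1,-0.59,-0.68,-0.04,0,0,0],
    [1,-0.59,-0.68,-0.04,0,0,0],
    [1,-0.59,-0.68,-0.04,0,0,0],
    [1,-0.59,-0.68,-0.04,0,0,0],
    [1,-0.59,-0.68,-0.04,0,0,0],
    [1,-0.59,-0.68,-0.04,0,0,0],
    [1,-0.59,-0.68,-0.04,0,0,0],
    [1,-0.59,-0.68,-0.04,0,0,0],
    [1,-0.59,-0.68,-0.04,0,0,0],
    [1,-0.59,-0.68,-0.04,0,0,0],
    [1,-0.59,-0.68,-0.04,0,0,0]
  ]
}}

```text
time_s: 4.3
ee_pos: [0.5031, -0.1842, 0.2415]
eef_rot: [3.142, 0.0, 2.909]
force: [1.1, 0.9, 0.5]
grip_width: 0.0941
grip_force: 0.0
```

Request:
{"op": "move_arm", "data": {
  "increments": [
    [1,0,0,0,0,0,0.146],
    [1,0,0,0,0,0,0.146],
    [1,0,0,0,0,0,0.146],
    [1,0,0,0,0,0,0.146],
    [1,0,0,0,0,0,0.146],
    [1,0,0,0,0,0,0.146],
    [1,0,0,0,0,0,0.146],
    [1,0,0,0,0,0,0.146],
    [1,0,0,0,0,0,0.146],
    [1,0,0,0,0,0,0.146],
    [1,0,0,0,0,0,0]
  ]
}}

```text
time_s: 5.4
ee_pos: [0.5026, -0.1823, 0.2415]
eef_rot: [3.142, 0.0, 1.447]
force: [-0.1, -1.1, -0.4]
grip_width: 0.0939
grip_force: 0.0
```

Request:
{"op": "move_arm", "data": {
  "increments": [
    [1,-0.29,0.21,0,0,0,0],
    [1,-0.29,0.21,0,0,0,0],
    [1,-0.29,0.21,0,0,0,0],
    [1,-0.29,0.21,0,0,0,0],
    [1,-0.28,0.22,0,0,0,0],
    [1,0,0,0,0,0,0],
    [1,0,0,0.4,0,0,0],
    [1,0,0,0.4,0,0,0],
    [1,0,0,0.4,0,0,0],
    [1,0,0,0.4,0,0,0],
    [1,0,0,0.4,0,0,0],
    [1,0,0,0.4,0,0,0],
    [1,0,0,0.3,0,0,0],
    [1,0,0,0.3,0,0,0],
    [1,0,0,0,0,0,0]
  ]
}}

```text
time_s: 6.9
ee_pos: [0.5457, -0.2596, 0.0896]
eef_rot: [-3.139, -0.001, 1.451]
force: [0.3, 0.2, 0.0]
grip_width: 0.0943
grip_force: 0.0
```

```bash
python3 - <<'E'
from station import ctrl
import cv2,numpy as np
print(ctrl.get_obs()["ee_pos"],ctrl.get_obs()["force"])
a=ctrl.camera("scene")["color"][90:200,270:345]
t=ctrl.camera("top")["color"][160:230,330:390]
cv2.imwrite("pics/g1.png",np.hstack([cv2.resize(a,(409,600),interpolation=2),cv2.resize(t,(390,600),interpolation=2)]))
E
```

```text
[ 0.54571437 -0.25958284  0.08963453] [0.25255001 0.20541612 0.04354968]
```

View pics/g1.png

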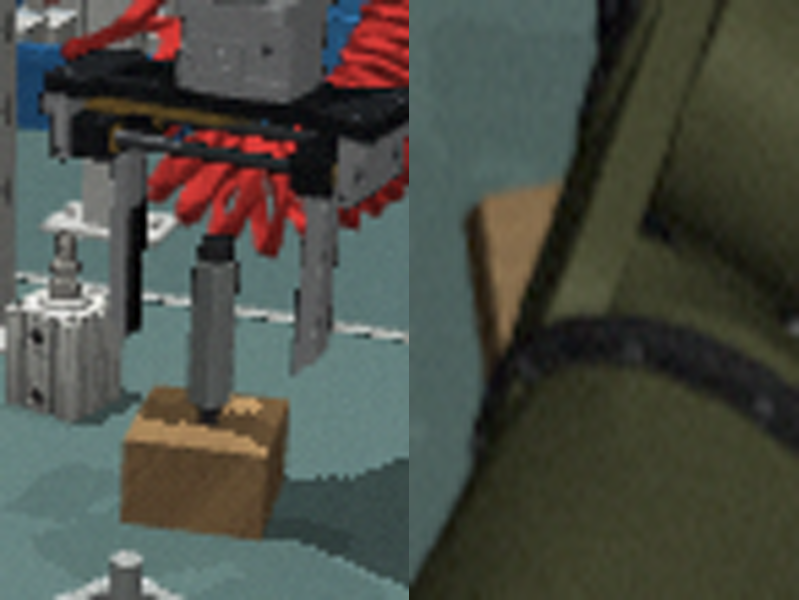

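The fingers straddle the shank, which is at about (213,330) in the crop, with the stand and the small cylinder clear. I'll close now, then lift.

Request:
{"op": "move_arm", "data": {
  "increments": [
    [0,0,0,0,0,0,0],
    [0,0,0,0,0,0,0],
    [0,0,0,0,0,0,0],
    [0,0,0,0,0,0,0],
    [0,0,0,0,0,0,0],
    [0,0,0,0,0,0,0],
    [0,0,0,0,0,0,0],
    [0,0,0,0,0,0,0]
  ],
  "force": 50
}}

```text
time_s: 7.8
ee_pos: [0.5465, -0.2602, 0.0914]
eef_rot: [-3.142, -0.0, 1.45]
force: [0.2, 0.8, -0.6]
grip_width: 0.0337
grip_force: 0.0
```

Request:
{"op": "move_arm", "data": {
  "increments": [
    [0,0,0,0,0,0,0],
    [0,0,0,0,0,0,0],
    [0,0,0,0,0,0,0],
    [0,0,0,0,0,0,0],
    [0,0,0,0,0,0,0],
    [0,0,0,0,0,0,0],
    [0,0,0,0,0,0,0],
    [0,0,0,0,0,0,0]
  ],
  "force": 60
}}

```text
time_s: 8.6
ee_pos: [0.5465, -0.2602, 0.0915]
eef_rot: [3.142, 0.0, 1.45]
force: [0.9, 0.9, -0.9]
grip_width: 0.0216
grip_force: 60.0
```

Request:
{"op": "move_arm", "data": {
  "increments": [
    [0,0,0,0,0,0,0],
    [0,0,0,0,0,0,0]
  ]
}}

```text
time_s: 8.8
ee_pos: [0.5465, -0.2602, 0.0915]
eef_rot: [3.142, 0.0, 1.45]
force: [0.2, 0.1, -1.4]
grip_width: 0.0213
grip_force: 60.0
```

```bash
python3 - <<'E'
from station import ctrl
import cv2,numpy as np
o=ctrl.get_obs();print(o["grip_width"],o["force"],o["moment"])
a=ctrl.camera("scene")["color"]
print(a[146:168:2,298:320].mean(2).round().astype(int))
a=a[110:180,285:330]
cv2.imwrite("pics/g2.png",cv2.resize(a,(386,600),interpolation=2))
E
```

```text
0.02133035543658887 [ 0.20542271  0.05993448 -1.421415  ] [-0.12794139 -0.08469049  0.12023049]
[[116 121  85  88  89  92  53  53  71  70  76  85  76  62  89  90  92  90
   80  79 120 118]
 [121 117  90  92  89  92  34  55  71  74  72  84  77  62  87  96  92  88
   79  78  78 143]
 [118 115 118 103  92  93  37  66  68  71  70  83  83  64  88  89  93  78
   80  81 115 119]
 [119 122 119 120 107  94  40  69  71  72  72  85  79  65  87  93  92  95
  114 118 115 117]
 [119 119 118 119 119 120 101  76  68  68  76  81  77  52  89 103 114 119
  119 118 122 121]
 [119 120 121 119 121 119 100  71  67  69  74  80  77  74  85 116 117 120
  118 117 118 117]
 [118 121 122 118 121 120  97  69  69  68  83  79  80  78  84 117 117 121
  118 120 120 116]
 [110 110 109 113 116 119  92  73  70  72  82  78  80  70  78 114 122 116
  116 120 119 120]
 [ 80  81  81  80  80  81  66  66  66  68  82  79  77  71  95  89  99  99
  108 107 109 117]
 [ 63  68  66  66  67  70  67 100  53  65  84  76  51  52  69  80  83  83
   86  89  93  92]
 [131  82  72  73  76  75  70  71  43  28  27  27  64  70  69  68  68  72
   71  86  89  91]]
```

View pics/g2.png

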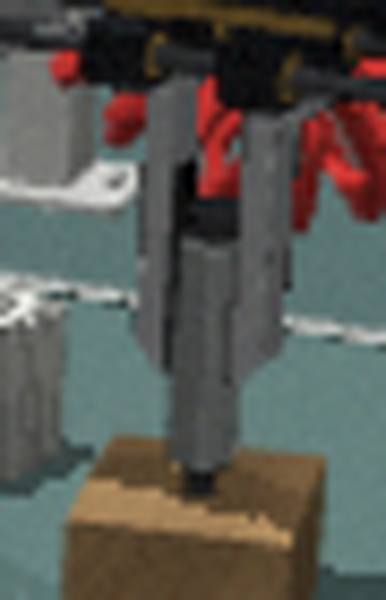

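The grip shut on a width of 21.3 mm, not 18 mm, so the shank is turned about 13° in the fingers. The picture shows both faces, dark left and bright right, split at about x=207. I'll open a little, turn the tool by 13° and grip again.

Request:
{"op": "move_arm", "data": {
  "increments": [
    [0.36,0,0,0,0,0,0],
    [0.36,0,0,0,0,0,0],
    [0.36,0,0,0,0,0,0.115],
    [0.36,0,0,0,0,0,0.115],
    [0.36,0,0,0,0,0,0],
    [0,0,0,0,0,0,0],
    [0,0,0,0,0,0,0],
    [0,0,0,0,0,0,0],
    [0,0,0,0,0,0,0],
    [0,0,0,0,0,0,0],
    [0,0,0,0,0,0,0]
  ],
  "force": 60
}}

```text
time_s: 9.95
ee_pos: [0.5465, -0.2602, 0.0914]
eef_rot: [-3.142, -0.0, 1.22]
force: [-0.2, 0.7, 0.8]
grip_width: 0.0178
grip_force: 60.0
```

Request:
{"op": "move_arm", "data": {
  "increments": [
    [0,0,0,-0.1,0,0,0],
    [0,0,0,-0.2,0,0,0],
    [0,0,0,-0.2,0,0,0],
    [0,0,0,-0.2,0,0,0],
    [0,0,0,-0.2,0,0,0],
    [0,0,0,-0.2,0,0,0],
    [0,0,0,-0.2,0,0,0],
    [0,0,0,-0.2,0,0,0],
    [0,0,0,-0.2,0,0,0],
    [0,0,0,-0.1,0,0,0],
    [0,0,0,0,0,0,0]
  ]
}}

```text
time_s: 11.05
ee_pos: [0.5467, -0.2603, 0.1823]
eef_rot: [3.14, 0.0, 1.22]
force: [0.1, -0.1, -1.9]
grip_width: 0.0176
grip_force: 60.0
```

Request:
{"op": "move_arm", "data": {
  "increments": [
    [0,0.15,-0.1,0,0,0,0],
    [0,0.25,-0.17,0,0,0,0],
    [0,0.25,-0.17,0,0,0,0],
    [0,0.25,-0.17,0,0,0,0],
    [0,0.25,-0.17,0,0,0,0],
    [0,0.25,-0.17,0,0,0,0],
    [0,0.25,-0.17,0,0,0,0],
    [0,0.25,-0.17,0,0,0,0],
    [0,0.25,-0.17,0,0,0,0],
    [0,0.25,-0.17,0,0,0,0],
    [0,0.25,-0.17,0,0,0,0],
    [0,0.25,-0.17,0,0,0,0],
    [0,0.25,-0.17,0,0,0,0],
    [0,0.25,-0.17,0,0,0,0],
    [0,0.15,-0.06,0,0,0,0],
    [0,0,0,0,0,0,0],
    [0,0,0,0,0,0,0]
  ]
}}

```text
time_s: 12.75
ee_pos: [0.4964, -0.0529, 0.1815]
eef_rot: [3.141, 0.0, 1.22]
force: [0.8, -0.3, -1.3]
grip_width: 0.0174
grip_force: 60.0
```

```bash
python3 - <<'E'
from station import ctrl
o=ctrl.get_obs();print(o["ee_pos"],o["eef_rot"],o["force"],o["moment"],o["grip_width"])
import cv2,numpy as np
from fit import proj
out=[]
p=ctrl.camera("scene");im=cv2.resize(p["color"][160:250,250:335],None,fx=6,fy=6,interpolation=2)
tip=o["ee_pos"]-[0,0,.0774]
for q,c in((tip,(0,0,255)),(np.array([.504,-.031,.086]),(0,255,0))):
    u=proj(q[None],p)[0];cv2.circle(im,tuple(int(v) for v in (u-[250,160]+.5)*6),4,c,1)
cv2.imwrite("pics/h1.png",im)
E
```

```text
[ 0.49636656 -0.05287604  0.18146681] [3.14147493e+00 1.55355130e-04 1.22004679e+00] [ 0.80983531 -0.28829825 -1.33190097] [-0.09641906  0.11862945 -0.05600271] 0.017448834163921366
```

View pics/h1.png

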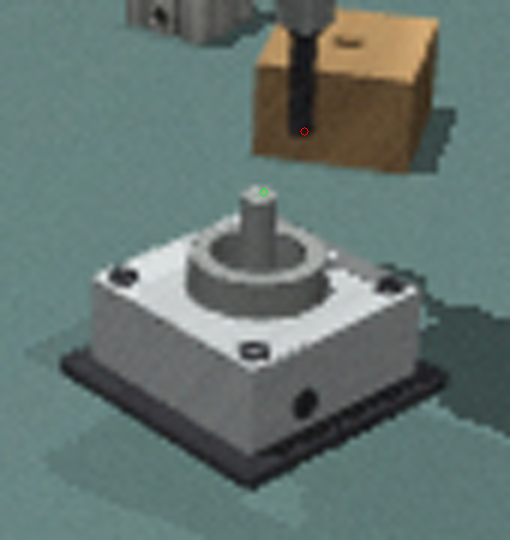

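The red mark for the predicted tip is at (304,131), against the real tip at about (300,130). The green mark for the rod top is at (263,192), against (260,192) in the picture. The two biases are alike, so the tip is aligned to within about 1 mm relative to the bore. I'll start feeling for the rim.

Request:
{"op": "move_arm", "data": {
  "increments": [
    [0,0,0,0.08,0,0,0],
    [0,0,0,0.08,0,0,0],
    [0,0,0,0.08,0,0,0],
    [0,0,0,0.08,0,0,0],
    [0,0,0,0.08,0,0,0],
    [0,0,0,0.08,0,0,0],
    [0,0,0,0.08,0,0,0],
    [0,0,0,0.08,0,0,0],
    [0,0,0,0.06,0,0,0],
    [0,0,0,0.02,0,0,0],
    [0,0,0,0.02,0,0,0],
    [0,0,0,0.01,0,0,0],
    [0,0,0,0.01,0,0,0],
    [0,0,0,0.01,0,0,0],
    [0,0,0,0.01,0,0,0],
    [0,0,0,0,0,0,0]
  ]
}}

```text
time_s: 14.4
ee_pos: [0.4962, -0.0528, 0.1424]
eef_rot: [-3.142, 0.0, 1.22]
force: [-0.1, -0.8, -1.8]
grip_width: 0.0175
grip_force: 60.0
```

Request:
{"op": "move_arm", "data": {
  "increments": [
    [0,0,0,0.01,0,0,0],
    [0,0,0,0.01,0,0,0],
    [0,0,0,0.01,0,0,0],
    [0,0,0,0.01,0,0,0],
    [0,0,0,0.01,0,0,0]
  ]
}}

```text
time_s: 14.9
ee_pos: [0.4962, -0.0528, 0.1399]
eef_rot: [-3.142, 0.0, 1.22]
force: [0.1, -0.6, -2.9]
grip_width: 0.0176
grip_force: 60.0
```

Request:
{"op": "move_arm", "data": {
  "increments": [
    [0,0,0,0.01,0,0,0],
    [0,0,0,0.01,0,0,0],
    [0,0,0,0.01,0,0,0]
  ]
}}

```text
time_s: 15.2
ee_pos: [0.4962, -0.0528, 0.1384]
eef_rot: [3.142, 0.0, 1.22]
force: [0.0, 0.1, -2.0]
grip_width: 0.0178
grip_force: 60.0
```

Request:
{"op": "move_arm", "data": {
  "increments": [
    [0,0,0,0.01,0,0,0],
    [0,0,0,0.01,0,0,0],
    [0,0,0,0.01,0,0,0]
  ]
}}

```text
time_s: 15.5
ee_pos: [0.4963, -0.0528, 0.1371]
eef_rot: [3.141, 0.0, 1.22]
force: [-1.3, -0.2, 2.2]
grip_width: 0.0172
grip_force: 60.0
```

```bash
cat > s.py <<'E'
from station import ctrl
o=ctrl.get_obs();print(o["time_s"],o["ee_pos"].round(5),o["force"].round(2),o["moment"].round(3))
E
python3 s.py
```

```text
15.5 [ 0.49626 -0.05283  0.13709] [-1.29 -0.22  2.17] [-0.222  0.501  0.001]
```

Request:
{"op": "move_arm", "data": {
  "increments": [
    [0,0,0,-0.06,0,0,0],
    [0,0,0,-0.06,0,0,0],
    [0,0.08,0.1,0,0,0,0],
    [0,0.11,0.13,0,0,0,0],
    [0,0.11,0.13,0,0,0,0],
    [0,0.16,0.16,0,0,0,0],
    [0,0.16,-0.16,0,0,0,0],
    [0,0.11,-0.13,0,0,0,0],
    [0,0.11,-0.13,0,0,0,0],
    [0,0.08,-0.1,0,0,0,0],
    [0,0,0,0.04,0,0,0],
    [0,0,0,0.01,0,0,0]
  ]
}}

```text
time_s: 16.7
ee_pos: [0.5119, -0.0096, 0.1404]
eef_rot: [3.141, 0.0, 1.22]
force: [0.4, 0.5, -2.0]
grip_width: 0.0179
grip_force: 60.0
```

Request:
{"op": "move_arm", "data": {
  "increments": [
    [0,0,0,0.01,0,0,0],
    [0,0,0,0.01,0,0,0],
    [0,0,0,0.01,0,0,0]
  ]
}}

```text
time_s: 17.0
ee_pos: [0.5121, -0.0098, 0.1389]
eef_rot: [-3.142, 0.0, 1.219]
force: [-1.1, -0.2, -2.2]
grip_width: 0.0178
grip_force: 60.0
```

Request:
{"op": "move_arm", "data": {
  "increments": [
    [0,0,0,0.01,0,0,0],
    [0,0,0,0.01,0,0,0],
    [0,0,0,0.01,0,0,0]
  ]
}}

```text
time_s: 17.3
ee_pos: [0.5122, -0.0096, 0.1377]
eef_rot: [3.141, -0.0, 1.22]
force: [-0.0, 0.1, 2.0]
grip_width: 0.0177
grip_force: 60.0
```

Request:
{"op": "move_arm", "data": {
  "increments": [
    [0,0,0,-0.06,0,0,0],
    [0,0,0,-0.05,0,0,0],
    [0,-0.08,0.1,0,0,0,0],
    [0,-0.11,0.13,0,0,0,0],
    [0,-0.13,0.13,0,0,0,0],
    [0,-0.14,0.1,0,0,0,0],
    [0,0,0,0.04,0,0,0],
    [0,0,0,0.01,0,0,0],
    [0,0,0,0.01,0,0,0],
    [0,0,0,0.01,0,0,0]
  ]
}}

```text
time_s: 18.3
ee_pos: [0.5257, -0.0388, 0.1394]
eef_rot: [-3.142, -0.0, 1.22]
force: [-0.2, -0.0, -1.6]
grip_width: 0.0179
grip_force: 60.0
```

Request:
{"op": "move_arm", "data": {
  "increments": [
    [0,0,0,0.01,0,0,0],
    [0,0,0,0.01,0,0,0],
    [0,0,0,0.01,0,0,0]
  ]
}}

```text
time_s: 18.6
ee_pos: [0.5257, -0.039, 0.1379]
eef_rot: [3.142, -0.0, 1.22]
force: [0.4, 1.0, -1.6]
grip_width: 0.0178
grip_force: 60.0
```

Request:
{"op": "move_arm", "data": {
  "increments": [
    [0,0,0,-0.06,0,0,0],
    [0,0,0,-0.06,0,0,0],
    [0,0.1,-0.08,0,0,0,0],
    [0,0.13,-0.11,0,0,0,0],
    [0,0.13,-0.11,0,0,0,0],
    [0,0.16,-0.16,0,0,0,0],
    [0,-0.16,-0.16,0,0,0,0],
    [0,-0.13,-0.11,0,0,0,0],
    [0,-0.13,-0.11,0,0,0,0],
    [0,-0.1,-0.08,0,0,0,0],
    [0,0,0,0.03,0,0,0],
    [0,0,0,0.03,0,0,0],
    [0,0,0,0.01,0,0,0],
    [0,0,0,0.01,0,0,0],
    [0,0,0,0.01,0,0,0]
  ]
}}

```text
time_s: 20.1
ee_pos: [0.4827, -0.0232, 0.1393]
eef_rot: [-3.141, 0.0, 1.22]
force: [0.0, 0.1, -2.2]
grip_width: 0.0175
grip_force: 60.0
```

Request:
{"op": "move_arm", "data": {
  "increments": [
    [0,0,0,0.01,0,0,0],
    [0,0,0,0.01,0,0,0]
  ]
}}

```text
time_s: 20.3
ee_pos: [0.4826, -0.0232, 0.1384]
eef_rot: [-3.142, 0.0, 1.22]
force: [0.4, 0.2, -2.6]
grip_width: 0.0175
grip_force: 60.0
```

Request:
{"op": "move_arm", "data": {
  "increments": [
    [0,0,0,0.01,0,0,0],
    [0,0,0,0.01,0,0,0]
  ]
}}

```text
time_s: 20.5
ee_pos: [0.4826, -0.0233, 0.1374]
eef_rot: [3.142, 0.0, 1.22]
force: [-0.4, -0.2, -1.6]
grip_width: 0.0177
grip_force: 60.0
```

Request:
{"op": "move_arm", "data": {
  "increments": [
    [0,0,0,0.01,0,0,0],
    [0,0,0,0.01,0,0,0]
  ]
}}

```text
time_s: 20.7
ee_pos: [0.4825, -0.0232, 0.1366]
eef_rot: [-3.141, -0.0, 1.22]
force: [-2.4, 0.5, 1.9]
grip_width: 0.0181
grip_force: 60.0
```

Request:
{"op": "move_arm", "data": {
  "increments": [
    [0,0,0,-0.05,0,0,0],
    [0,0,0,-0.05,0,0,0],
    [0,0.1,0.08,0,0,0,0],
    [0,0.13,0.11,0,0,0,0],
    [0,0.13,0.11,0,0,0,0],
    [0,0.16,0.16,0,0,0,0],
    [0,-0.16,0.16,0,0,0,0],
    [0,-0.13,0.11,0,0,0,0],
    [0,-0.13,0.11,0,0,0,0],
    [0,-0.1,0.08,0,0,0,0],
    [0,0,0,0.04,0,0,0],
    [0,0,0,0.02,0,0,0],
    [0,0,0,0.01,0,0,0],
    [0,0,0,0.01,0,0,0],
    [0,0,0,0.01,0,0,0],
    [0,0,0,0.01,0,0,0],
    [0,0,0,0.01,0,0,0],
    [0,0,0,0.01,0,0,0]
  ]
}}

```text
time_s: 22.5
ee_pos: [0.5261, -0.0391, 0.1357]
eef_rot: [3.14, -0.0, 1.22]
force: [1.3, -0.9, 2.6]
grip_width: 0.0176
grip_force: 60.0
```

Request:
{"op": "move_arm", "data": {
  "increments": [
    [0,0,0,-0.05,0,0,0],
    [0,0,0,-0.05,0,0,0],
    [0,0.1,-0.08,0,0,0,0],
    [0,0.13,-0.11,0,0,0,0],
    [0,0.13,-0.11,0,0,0,0],
    [0,0.16,-0.16,0,0,0,0],
    [0,-0.16,-0.16,0,0,0,0],
    [0,-0.13,-0.11,0,0,0,0],
    [0,-0.13,-0.11,0,0,0,0],
    [0,-0.1,-0.08,0,0,0,0],
    [0,0,0,0.04,0,0,0],
    [0,0,0,0.02,0,0,0],
    [0,0,0,0.02,0,0,0],
    [0,0,0,0.01,0,0,0],
    [0,0,0,0.01,0,0,0],
    [0,0,0,0.01,0,0,0],
    [0,0,0,0.01,0,0,0],
    [0,0,0,0.01,0,0,0]
  ]
}}

```text
time_s: 24.3
ee_pos: [0.4825, -0.0232, 0.1339]
eef_rot: [-3.142, -0.0, 1.22]
force: [-1.9, -0.0, 1.6]
grip_width: 0.0177
grip_force: 60.0
```

Request:
{"op": "move_arm", "data": {
  "increments": [
    [0,0,0,-0.06,0,0,0],
    [0,0,0,-0.06,0,0,0],
    [0,0.14,0.1,0,0,0,0],
    [0,0.13,0.11,0,0,0,0],
    [0,0.11,0.13,0,0,0,0],
    [0,0.08,0.12,0,0,0,0],
    [0,0,0,0.03,0,0,0],
    [0,0,0,0.01,0,0,0],
    [0,0,0,0.01,0,0,0],
    [0,0,0,0.01,0,0,0],
    [0,0,0,0.01,0,0,0],
    [0,0,0,0.01,0,0,0],
    [0,0,0,0.01,0,0,0],
    [0,0,0,0.01,0,0,0],
    [0,0,0,0.01,0,0,0]
  ]
}}

```text
time_s: 25.8
ee_pos: [0.5121, -0.0096, 0.1346]
eef_rot: [3.141, -0.0, 1.22]
force: [-1.1, 1.0, 0.7]
grip_width: 0.018
grip_force: 60.0
```

Request:
{"op": "move_arm", "data": {
  "increments": [
    [0,0,0,-0.05,0,0,0],
    [0,0,0,-0.05,0,0,0],
    [0,-0.08,0.1,0,0,0,0],
    [0,-0.11,0.13,0,0,0,0],
    [0,-0.11,0.13,0,0,0,0],
    [0,-0.16,0.16,0,0,0,0],
    [0,-0.16,-0.16,0,0,0,0],
    [0,-0.11,-0.13,0,0,0,0],
    [0,-0.11,-0.13,0,0,0,0],
    [0,-0.08,-0.1,0,0,0,0],
    [0,0,0,0.03,0,0,0],
    [0,0,0,0.02,0,0,0],
    [0,0,0,0.01,0,0,0],
    [0,0,0,0.01,0,0,0],
    [0,0,0,0.01,0,0,0],
    [0,0,0,0.01,0,0,0],
    [0,0,0,0.01,0,0,0],
    [0,0,0,0.01,0,0,0],
    [0,0,0,0.01,0,0,0]
  ]
}}

```text
time_s: 27.7
ee_pos: [0.4963, -0.0529, 0.1337]
eef_rot: [3.141, 0.0, 1.22]
force: [-1.3, -1.3, 2.0]
grip_width: 0.0177
grip_force: 60.0
```

Request:
{"op": "move_arm", "data": {
  "increments": [
    [0,0,0,-0.05,0,0,0],
    [0,0,0,-0.05,0,0,0],
    [0,0.08,0.12,0,0,0,0],
    [0,0.11,0.13,0,0,0,0],
    [0,0.13,0.11,0,0,0,0],
    [0,0.14,0.1,0,0,0,0],
    [0,0,0,0.04,0,0,0],
    [0,0,0,0.01,0,0,0],
    [0,0,0,0.01,0,0,0],
    [0,0,0,0.01,0,0,0],
    [0,0,0,0.01,0,0,0],
    [0,0,0,0.01,0,0,0],
    [0,0,0,0.01,0,0,0],
    [0,0,0,0.01,0,0,0],
    [0,0,0,0.01,0,0,0]
  ]
}}

```text
time_s: 29.2
ee_pos: [0.5261, -0.0392, 0.1327]
eef_rot: [3.14, -0.0, 1.22]
force: [1.1, 0.1, 1.9]
grip_width: 0.0175
grip_force: 60.0
```

Request:
{"op": "move_arm", "data": {
  "increments": [
    [0,0,0,-0.05,0,0,0],
    [0,0,0,-0.04,0,0,0],
    [0,0.1,-0.08,0,0,0,0],
    [0,0.13,-0.11,0,0,0,0],
    [0,0.13,-0.11,0,0,0,0],
    [0,0.16,-0.16,0,0,0,0],
    [0,-0.16,-0.16,0,0,0,0],
    [0,-0.13,-0.11,0,0,0,0],
    [0,-0.13,-0.11,0,0,0,0],
    [0,-0.1,-0.08,0,0,0,0],
    [0,0,0,0.03,0,0,0],
    [0,0,0,0.02,0,0,0],
    [0,0,0,0.01,0,0,0],
    [0,0,0,0.01,0,0,0],
    [0,0,0,0.01,0,0,0],
    [0,0,0,0.01,0,0,0]
  ]
}}

```text
time_s: 30.8
ee_pos: [0.4826, -0.0232, 0.1325]
eef_rot: [-3.142, -0.0, 1.22]
force: [-2.2, -0.4, 1.8]
grip_width: 0.0179
grip_force: 60.0
```

Request:
{"op": "move_arm", "data": {
  "increments": [
    [0,0,0,-0.05,0,0,0],
    [0,0,0,-0.04,0,0,0],
    [0,0.14,0.1,0,0,0,0],
    [0,0.13,0.11,0,0,0,0],
    [0,0.11,0.13,0,0,0,0],
    [0,0.08,0.12,0,0,0,0],
    [0,0,0,0.03,0,0,0],
    [0,0,0,0.01,0,0,0],
    [0,0,0,0.01,0,0,0],
    [0,0,0,0.01,0,0,0],
    [0,0,0,0.01,0,0,0],
    [0,0,0,0.01,0,0,0],
    [0,0,0,0.01,0,0,0],
    [0,0,0,0.01,0,0,0]
  ]
}}

```text
time_s: 32.2
ee_pos: [0.5121, -0.0096, 0.1322]
eef_rot: [3.141, -0.0, 1.22]
force: [-1.5, 1.0, 0.7]
grip_width: 0.0178
grip_force: 60.0
```

Request:
{"op": "move_arm", "data": {
  "increments": [
    [0,0,0,-0.05,0,0,0],
    [0,0,0,-0.04,0,0,0],
    [0,-0.08,0.1,0,0,0,0],
    [0,-0.11,0.13,0,0,0,0],
    [0,-0.11,0.13,0,0,0,0],
    [0,-0.16,0.16,0,0,0,0],
    [0,-0.16,-0.16,0,0,0,0],
    [0,-0.11,-0.13,0,0,0,0],
    [0,-0.11,-0.13,0,0,0,0],
    [0,-0.08,-0.1,0,0,0,0],
    [0,0,0,0.04,0,0,0],
    [0,0,0,0.02,0,0,0],
    [0,0,0,0.01,0,0,0],
    [0,0,0,0.01,0,0,0],
    [0,0,0,0.01,0,0,0],
    [0,0,0,0.01,0,0,0],
    [0,0,0,0.01,0,0,0]
  ]
}}

```text
time_s: 33.9
ee_pos: [0.4963, -0.0529, 0.1311]
eef_rot: [3.141, 0.0, 1.22]
force: [-1.0, -1.4, 2.5]
grip_width: 0.0179
grip_force: 60.0
```

Request:
{"op": "move_arm", "data": {
  "increments": [
    [0,0,0,-0.05,0,0,0],
    [0,0,0,-0.03,0,0,0],
    [0,0.08,0.12,0,0,0,0],
    [0,0.11,0.13,0,0,0,0],
    [0,0.13,0.11,0,0,0,0],
    [0,0.14,0.1,0,0,0,0],
    [0,0,0,0.03,0,0,0],
    [0,0,0,0.01,0,0,0],
    [0,0,0,0.01,0,0,0],
    [0,0,0,0.01,0,0,0],
    [0,0,0,0.01,0,0,0],
    [0,0,0,0.01,0,0,0],
    [0,0,0,0.01,0,0,0]
  ]
}}

```text
time_s: 35.2
ee_pos: [0.5259, -0.0392, 0.1307]
eef_rot: [3.141, -0.0, 1.22]
force: [-1.1, 0.3, 1.9]
grip_width: 0.0175
grip_force: 60.0
```

Request:
{"op": "move_arm", "data": {
  "increments": [
    [0,0,0,-0.05,0,0,0],
    [0,0,0,-0.04,0,0,0],
    [0,0.1,-0.08,0,0,0,0],
    [0,0.13,-0.11,0,0,0,0],
    [0,0.13,-0.11,0,0,0,0],
    [0,0.16,-0.16,0,0,0,0],
    [0,-0.16,-0.16,0,0,0,0],
    [0,-0.13,-0.11,0,0,0,0],
    [0,-0.13,-0.11,0,0,0,0],
    [0,-0.1,-0.08,0,0,0,0],
    [0,0,0,0.04,0,0,0],
    [0,0,0,0.01,0,0,0],
    [0,0,0,0.01,0,0,0],
    [0,0,0,0.01,0,0,0],
    [0,0,0,0.01,0,0,0],
    [0,0,0,0.01,0,0,0]
  ]
}}

```text
time_s: 36.8
ee_pos: [0.4826, -0.0232, 0.1305]
eef_rot: [-3.141, -0.0, 1.22]
force: [-2.6, 0.8, 2.0]
grip_width: 0.0182
grip_force: 60.0
```

Request:
{"op": "move_arm", "data": {
  "increments": [
    [0,0,0,-0.05,0,0,0],
    [0,0,0,-0.03,0,0,0],
    [0,0.14,0.1,0,0,0,0],
    [0,0.13,0.11,0,0,0,0],
    [0,0.11,0.13,0,0,0,0],
    [0,0.08,0.12,0,0,0,0],
    [0,0,0,0.04,0,0,0],
    [0,0,0,0.01,0,0,0],
    [0,0,0,0.01,0,0,0],
    [0,0,0,0.01,0,0,0],
    [0,0,0,0.01,0,0,0],
    [0,0,0,0.01,0,0,0],
    [0,0,0,0.01,0,0,0]
  ]
}}

```text
time_s: 38.1
ee_pos: [0.5121, -0.0095, 0.1297]
eef_rot: [3.141, -0.0, 1.22]
force: [-1.8, 1.9, 5.4]
grip_width: 0.018
grip_force: 60.0
```

Request:
{"op": "move_arm", "data": {
  "increments": [
    [0,0,0,-0.05,0,0,0],
    [0,0,0,-0.04,0,0,0],
    [0,-0.08,0.1,0,0,0,0],
    [0,-0.11,0.13,0,0,0,0],
    [0,-0.11,0.13,0,0,0,0],
    [0,-0.16,0.16,0,0,0,0],
    [0,-0.16,-0.16,0,0,0,0],
    [0,-0.11,-0.13,0,0,0,0],
    [0,-0.11,-0.13,0,0,0,0],
    [0,-0.08,-0.1,0,0,0,0],
    [0,0,0,0.04,0,0,0],
    [0,0,0,0.01,0,0,0],
    [0,0,0,0.01,0,0,0],
    [0,0,0,0.01,0,0,0],
    [0,0,0,0.01,0,0,0],
    [0,0,0,0.01,0,0,0]
  ]
}}

```text
time_s: 39.7
ee_pos: [0.4965, -0.0528, 0.1297]
eef_rot: [3.141, 0.0, 1.22]
force: [-1.1, 0.2, 5.5]
grip_width: 0.0176
grip_force: 60.0
```

Request:
{"op": "move_arm", "data": {
  "increments": [
    [0,0,0,-0.05,0,0,0],
    [0,0,0,-0.03,0,0,0],
    [0,0.08,0.12,0,0,0,0],
    [0,0.11,0.13,0,0,0,0],
    [0,0.13,0.11,0,0,0,0],
    [0,0.14,0.1,0,0,0,0],
    [0,0,0,0.03,0,0,0],
    [0,0,0,0.01,0,0,0],
    [0,0,0,0.01,0,0,0],
    [0,0,0,0.01,0,0,0],
    [0,0,0,0.01,0,0,0],
    [0,0,0,0.01,0,0,0]
  ]
}}

```text
time_s: 40.9
ee_pos: [0.5258, -0.0392, 0.1297]
eef_rot: [3.141, -0.0, 1.22]
force: [-1.7, -0.8, 4.1]
grip_width: 0.0172
grip_force: 60.0
```

Request:
{"op": "move_arm", "data": {
  "increments": [
    [0,0,0,-0.05,0,0,0],
    [0,0,0,-0.04,0,0,0],
    [0,0.1,-0.08,0,0,0,0],
    [0,0.13,-0.11,0,0,0,0],
    [0,0.13,-0.11,0,0,0,0],
    [0,0.16,-0.16,0,0,0,0],
    [0,-0.16,-0.16,0,0,0,0],
    [0,-0.13,-0.11,0,0,0,0],
    [0,-0.13,-0.11,0,0,0,0],
    [0,-0.1,-0.08,0,0,0,0],
    [0,0,0,0.04,0,0,0],
    [0,0,0,0.01,0,0,0],
    [0,0,0,0.01,0,0,0],
    [0,0,0,0.01,0,0,0],
    [0,0,0,0.01,0,0,0],
    [0,0,0,0.01,0,0,0]
  ]
}}

```text
time_s: 42.5
ee_pos: [0.4827, -0.0232, 0.1297]
eef_rot: [3.141, -0.0, 1.22]
force: [-2.2, 0.0, 5.7]
grip_width: 0.0174
grip_force: 60.0
```

All four sides now stop at the same height, 0.1297. I'll raise the push towards 25 N here, on the −y side.

Request:
{"op": "move_arm", "data": {
  "increments": [
    [0,0,0,0.01,0,0,0],
    [0,0,0,0.01,0,0,0],
    [0,0,0,0,0,0,0]
  ]
}}

```text
time_s: 42.8
ee_pos: [0.4828, -0.0232, 0.1295]
eef_rot: [3.141, -0.0, 1.22]
force: [-5.5, 1.0, 12.5]
grip_width: 0.0177
grip_force: 60.0
```

Request:
{"op": "move_arm", "data": {
  "increments": [
    [0,0,0,0.01,0,0,0],
    [0,0,0,0.01,0,0,0],
    [0,0,0,0.01,0,0,0],
    [0,0,0,0,0,0,0]
  ]
}}

```text
time_s: 43.2
ee_pos: [0.483, -0.0232, 0.1293]
eef_rot: [3.14, -0.0, 1.22]
force: [-10.6, 1.5, 28.1]
grip_width: 0.0176
grip_force: 60.0
```

Request:
{"op": "move_arm", "data": {
  "increments": [
    [0,0,0,-0.01,0,0,0],
    [0,0,0,0,0,0,0]
  ]
}}

```text
time_s: 43.4
ee_pos: [0.4829, -0.0232, 0.1294]
eef_rot: [3.14, -0.0, 1.22]
force: [-8.4, 1.2, 23.0]
grip_width: 0.0176
grip_force: 60.0
```

Net push is about 25 N with the drift's weight allowed for. I'll hold it for over half a second.

Request:
{"op": "move_arm", "data": {
  "increments": [
    [0,0,0,0,0,0,0],
    [0,0,0,0,0,0,0],
    [0,0,0,0,0,0,0],
    [0,0,0,0,0,0,0],
    [0,0,0,0,0,0,0],
    [0,0,0,0,0,0,0],
    [0,0,0,0,0,0,0]
  ]
}}

```text
time_s: 44.1
ee_pos: [0.4829, -0.0232, 0.1294]
eef_rot: [3.14, -0.0, 1.22]
force: [-9.2, 2.0, 22.5]
grip_width: 0.0179
grip_force: 60.0
```

Request:
{"op": "move_arm", "data": {
  "increments": [
    [0,0,0,-0.04,0,0,0],
    [0,0,0,-0.05,0,0,0],
    [0,0,0,-0.05,0,0,0],
    [0,0.1,0.08,0,0,0,0],
    [0,0.13,0.11,0,0,0,0],
    [0,0.13,0.11,0,0,0,0],
    [0,0.16,0.16,0,0,0,0],
    [0,-0.16,0.16,0,0,0,0],
    [0,-0.13,0.11,0,0,0,0],
    [0,-0.13,0.11,0,0,0,0],
    [0,-0.1,0.08,0,0,0,0],
    [0,0,0,0.04,0,0,0],
    [0,0,0,0.02,0,0,0],
    [0,0,0,0.01,0,0,0],
    [0,0,0,0.01,0,0,0],
    [0,0,0,0.01,0,0,0],
    [0,0,0,0.01,0,0,0],
    [0,0,0,0.01,0,0,0]
  ]
}}

```text
time_s: 45.9
ee_pos: [0.5259, -0.039, 0.1296]
eef_rot: [3.141, -0.0, 1.22]
force: [-3.9, 0.9, 10.5]
grip_width: 0.0179
grip_force: 60.0
```

Request:
{"op": "move_arm", "data": {
  "increments": [
    [0,0,0,0.01,0,0,0],
    [0,0,0,0.01,0,0,0],
    [0,0,0,0,0,0,0]
  ]
}}

```text
time_s: 46.2
ee_pos: [0.526, -0.039, 0.1295]
eef_rot: [3.14, -0.0, 1.22]
force: [-5.4, 1.3, 14.9]
grip_width: 0.0175
grip_force: 60.0
```

Request:
{"op": "move_arm", "data": {
  "increments": [
    [0,0,0,0.01,0,0,0],
    [0,0,0,0.01,0,0,0],
    [0,0,0,0,0,0,0],
    [0,0,0,0,0,0,0]
  ]
}}

```text
time_s: 46.6
ee_pos: [0.5263, -0.0391, 0.1293]
eef_rot: [3.139, -0.001, 1.22]
force: [-6.0, 1.7, 21.9]
grip_width: 0.0179
grip_force: 60.0
```

Request:
{"op": "move_arm", "data": {
  "increments": [
    [0,0,0,0,0,0,0],
    [0,0,0,0,0,0,0],
    [0,0,0,0,0,0,0],
    [0,0,0,0,0,0,0],
    [0,0,0,0,0,0,0],
    [0,0,0,0,0,0,0]
  ]
}}

```text
time_s: 47.2
ee_pos: [0.5263, -0.0391, 0.1293]
eef_rot: [3.139, -0.001, 1.22]
force: [-7.7, 0.5, 22.5]
grip_width: 0.0177
grip_force: 60.0
```

Request:
{"op": "move_arm", "data": {
  "increments": [
    [0,0,0,-0.04,0,0,0],
    [0,0,0,-0.05,0,0,0],
    [0,0,0,-0.16,0,0,0],
    [0,0,0,-0.2,0,0,0],
    [0,0,0,-0.2,0,0,0],
    [0,0,0,-0.2,0,0,0],
    [0,0,0,-0.2,0,0,0],
    [0,0,0,0,0,0,0],
    [0,0,0,0,0,0,0]
  ]
}}

```text
time_s: 48.1
ee_pos: [0.5257, -0.0391, 0.1795]
eef_rot: [3.141, -0.0, 1.22]
force: [0.2, 0.2, -1.8]
grip_width: 0.0178
grip_force: 60.0
```

```bash
python3 s.py; python3 - <<'E'
from station import ctrl
import numpy as np
o=ctrl.get_obs();y=o["eef_rot"][2];d=np.array([.5466,-.2602])-o["ee_pos"][:2]
print(o["eef_rot"],(d@[np.cos(y),np.sin(y)])/.05,(d@[np.sin(y),-np.cos(y)])/.05)
E
```

```text
48.1 [ 0.5257  -0.0391   0.17946] [ 0.22  0.18 -1.82] [-0.117  0.082  0.03 ]
[ 3.14149444e+00 -2.09683204e-05  1.21976909e+00] -4.008640303706336 1.9131045731586322
```

Request:
{"op": "move_arm", "data": {
  "increments": [
    [0,-0.15,0.07,0,0,0,0],
    [0,-0.27,0.13,0,0,0,0],
    [0,-0.27,0.13,0,0,0,0],
    [0,-0.27,0.13,0,0,0,0],
    [0,-0.27,0.13,0,0,0,0],
    [0,-0.27,0.13,0,0,0,0],
    [0,-0.27,0.13,0,0,0,0],
    [0,-0.27,0.13,0,0,0,0],
    [0,-0.27,0.13,0,0,0,0],
    [0,-0.27,0.13,0,0,0,0],
    [0,-0.27,0.13,0,0,0,0],
    [0,-0.27,0.13,0,0,0,0],
    [0,-0.27,0.13,0,0,0,0],
    [0,-0.27,0.13,0,0,0,0],
    [0,-0.27,0.13,0,0,0,0],
    [0,-0.08,0.02,0,0,0,0],
    [0,0,0,0,0,0,0],
    [0,0,0,0,0,0,0]
  ]
}}

```text
time_s: 49.9
ee_pos: [0.5465, -0.2599, 0.1794]
eef_rot: [-3.141, -0.0, 1.22]
force: [0.5, -0.9, -1.9]
grip_width: 0.0178
grip_force: 60.0
```

```bash
python3 - <<'E'
from station import ctrl
import numpy as np
o=ctrl.get_obs();y=o["eef_rot"][2];d=np.array([.5466,-.2602])-o["ee_pos"][:2]
print(o["time_s"],o["ee_pos"],(d@[np.cos(y),np.sin(y)])/.05,(d@[np.sin(y),-np.cos(y)])/.05)
E
```

```text
49.9 [ 0.54646149 -0.25989435  0.17941378] -0.004788448854980295 0.004702603385610105
```

Request:
{"op": "move_arm", "data": {
  "increments": [
    [0,0,0.01,0.1,0,0,0],
    [0,0,0,0.14,0,0,0],
    [0,0,0,0.14,0,0,0],
    [0,0,0,0.14,0,0,0],
    [0,0,0,0.14,0,0,0],
    [0,0,0,0.14,0,0,0],
    [0,0,0,0.08,0,0,0],
    [0,0,0,0.08,0,0,0],
    [0,0,0,0.08,0,0,0],
    [0,0,0,0.08,0,0,0]
  ]
}}

```text
time_s: 50.9
ee_pos: [0.547, -0.2604, 0.1233]
eef_rot: [3.141, 0.0, 1.22]
force: [-0.5, -0.4, -2.8]
grip_width: 0.0174
grip_force: 60.0
```

Tip is about 4 mm inside the hole with no contact force, so I'll go on down.

Request:
{"op": "move_arm", "data": {
  "increments": [
    [0,0,0,0.08,0,0,0],
    [0,0,0,0.08,0,0,0],
    [0,0,0,0.08,0,0,0],
    [0,0,0,0.08,0,0,0],
    [0,0,0,0.08,0,0,0],
    [0,0,0,0.08,0,0,0],
    [0,0,0,0.06,0,0,0],
    [0,0,0,0.03,0,0,0],
    [0,0,0,0.02,0,0,0],
    [0,0,0,0.02,0,0,0],
    [0,0,0,0,0,0,0]
  ]
}}

```text
time_s: 52.0
ee_pos: [0.547, -0.2604, 0.0929]
eef_rot: [3.142, 0.0, 1.22]
force: [-0.0, -0.1, -1.8]
grip_width: 0.0176
grip_force: 60.0
```

Request:
{"op": "move_arm", "data": {
  "increments": [
    [0,0,0,0.01,0,0,0],
    [0,0,0,0.01,0,0,0],
    [0,0,0,0.01,0,0,0],
    [0,0,0,0,0,0,0]
  ]
}}

```text
time_s: 52.4
ee_pos: [0.547, -0.2604, 0.0915]
eef_rot: [3.141, -0.0, 1.22]
force: [0.1, -0.9, -2.2]
grip_width: 0.0181
grip_force: 60.0
```

Request:
{"op": "move_arm", "data": {
  "increments": [
    [0,0,0,0.01,0,0,0],
    [0,0,0,0,0,0,0],
    [0.3,0,0,0,0,0,0],
    [0.5,0,0,0,0,0,0],
    [0.9,0,0,0,0,0,0],
    [0.9,0,0,0,0,0,0],
    [0.9,0,0,0,0,0,0],
    [0.9,0,0,0,0,0,0],
    [0.9,0,0,0,0,0,0],
    [0.9,0,0,0,0,0,0],
    [0.9,0,0,0,0,0,0]
  ]
}}

```text
time_s: 53.5
ee_pos: [0.5469, -0.2604, 0.091]
eef_rot: [3.142, 0.0, 1.22]
force: [-0.5, 0.5, -0.6]
grip_width: 0.0832
grip_force: 0.0
```

Request:
{"op": "move_arm", "data": {
  "increments": [
    [0.9,0,0,-0.2,0,0,0],
    [0.9,0,0,-0.4,0,0,0],
    [0.9,0,0,-0.4,0,0,0],
    [0.9,0,0,-0.4,0,0,0],
    [0.9,0,0,-0.4,0,0,0],
    [0.9,0,0,-0.4,0,0,0],
    [0.9,0,0,-0.4,0,0,0],
    [0.9,0,0,-0.2,0,0,0],
    [0.9,0,0,0,0,0,0],
    [0.9,0,0,0,0,0,0]
  ]
}}

```text
time_s: 54.5
ee_pos: [0.5467, -0.2602, 0.2303]
eef_rot: [-3.141, -0.0, 1.22]
force: [-0.1, -0.1, -0.2]
grip_width: 0.0848
grip_force: 0.0
```

```bash
python3 - <<'E'
from fit import *
o=ctrl.get_obs();print(o["time_s"],o["ee_pos"],o["force"],o["grip_width"])
p=ctrl.camera("scene")
for t in("drift_grip","cup_rim","oiler_mid"):
    for d in ctrl.cut_out(t,p)[:1]:
        ys,xs=np.where(d["mask"]);print(t,d["conf"],d["centre"],xs.min(),xs.max(),ys.min(),ys.max())
E
```

```text
54.5 [ 0.54673947 -0.26024822  0.2302883 ] [-0.11382536 -0.13393169 -0.15996071] 0.08477597695847841
drift_grip 0.53 [153.0, 308.8] 304 312 134 167
cup_rim 0.7 [207.5, 288.4] 281 303 200 212
oiler_mid 0.64 [203.9, 196.9] 187 210 169 226
```

```bash
python3 -c "
from station import ctrl
print(ctrl.hand_in())"
```

```text
the job is handed in; nothing more can be done
None
```

The cup stopped at the same height at all four places I pushed (7.5 N at most). I then held about 25 N for over half a second on two opposite sides, with the highest reading about 30 N down plus 10 N sideways. The drift is back upright in its stand and the job is handed in at 54.5 s; the hand-in returned no verdict.

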